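# Wind the sculptor's screw lift level with the plinth

### The arm

A 7-joint arm with a two-finger parallel gripper is mounted at the origin on the work surface. World frame = base frame: x ahead of the robot, y to its left, z up, the work surface at z = 0. Lengths are in m, angles in degrees, forces in N, time in s.
With the tool pointing down it reaches from about 0.4 to 0.85 m from the base axis. Payload 10.4 kg.
Tool frame: the origin (TCP) lies at the very end of the fingers, on their centre line; the grasp point (between the pads) lies 19 mm behind it; z points along the fingers, x is the direction in which the jaws open and shut, and the axes are right-handed (so a half turn about z gives the same grasp; the last joint's range is limited). The gripper opens to 85 mm and grips with 20 to 120 N. Pads are 22 mm wide; open, the fingers measure 114 mm over their backs; the gripper's body (76 mm by 85 mm) begins 54 mm behind the grasp point. The pads swing forward as they close: fully open they stand 13 mm farther back than shut.
Start: joints at [63.163, 19.034, -3.707, 83.658, 1.238, 77.344, -5.071], TCP at [0.27, -0.564, 0.208] pointing down, gripper open.
Joint ranges: [-148.97, 148.97], [-28.65, 121.19], [-84.17, 76.75], [9.2, 138.47], [-72.65, 252.65], [3.7, 117.97], [-149.18, 149.18]. Speed limits (degrees/s): [127.2, 127.2, 159.86, 159.86, 180, 180, 180].

### API

Orientations are given as [roll, pitch, yaw] about the fixed x, y, z axes, in that order (R = Rz(yaw) Ry(pitch) Rx(roll)).
In Python, from cell import r gives the robot as it stands. The module is installed in compiled form; this text tells all that it offers. Calls block until the motion is done:
- r.movep(position, orientation): joint-space move of the TCP to a pose.
- r.line_to(position, ori=None, max_speed=0.15, threshold=None): straight line of the TCP; ori=None keeps the orientation; max_speed is the mean speed in m/s. With threshold (N) it stops when the force on the tool has changed by that much, and returns True; else False.
- r.move_joints(angles): joint-space move.
- r.command_gripper(opening): finger opening in m; the grip force is fixed at half the most; returns when the fingers have stopped.
- r.sleep(seconds).
- r.inverse_kinematics(position, orientation): joint angles nearest the present ones, or None.
- r.camera(name): name is "side" or "top"; returns the picture (384x512x3 uint8, red, green, blue); there is no depth.
- r.get_calibration(name): a dict with "fov_y" (degrees; the focal length in pixels is half the picture's height over the tangent of half this angle, whatever the lens; pixels are square), "cx", "cy" (the principal point, pixels), "T" (4x4, takes a point from camera to world coordinates). Camera axes: x right, y up, looking along -z (the intrinsics and any distortion apply to the point x, -y, -z); pixel columns grow to the right and rows downward; lengths in m; the calibration is good to about 2 mm. A picture is of the moment at which its call begins. get_calibration takes no time and is no camera call.
A pose or a line that the arm cannot do raises r.PlanningError and nothing moves.
- r.hand_in(): hands the job in, once; it reports no verdict.
Readings, each from a call of its own:
- r.read_time_s(): time.
- r.read_joint_positions(): joint angles.
- r.read_dq(): joint speeds.
- r.read_effort(): joint torques, N m.
- r.read_tcp_pos(): TCP position.
- r.read_eef_rot(): TCP orientation.
- r.read_contact_force(): force on the tool from outside, world axes, zero at the start.
- r.read_moment(): the same for the moment, N m.
- r.read_opening(): finger opening in m.
Only numpy, scipy, OpenCV 4.12 (cv2) and the standard library are available. Lean on these libraries where they do the work, as an engineer would, in place of code of your own. Each camera call takes 0.05 s, during which the arm holds its last target. There are 200 camera calls.

### The job

Fit the loose crank fully home on the lift's upright square spindle and wind it, holding the crank by its upright grip, until the lift's platform is level with the top of the white plinth beside it. Feel the crank onto the spindle and turn it gently, without forcing it; leave it seated on the spindle and let go. The plaster study must stay standing on the platform, and nothing else on the bench may be disturbed.

Things in the scene. Friction and masses are not known exactly. Their poses are not given: they have to be found in the camera images.
- lift: Grey screw lift bolted to the bench. Origin on the bench under the nominal spindle axis; x points to the platform, z up. A 345 x 110 mm base, 12 mm thick, runs from x = -68 to +278 mm; an 80 x 80 mm gear housing stands round the origin, 78 mm high, and carries a 62 mm square steel plate (top at 86 mm) with the spindle.
- spindle_seat (a point): Nominal centre of the top of the spindle's collar (38 mm across), 90 mm above the bench, where the mouth of the fully seated crank rests. The plate was set by hand: the true spindle axis is up to 5 mm off this point in lift x and up to 5 mm in lift y, unmeasured, different each time and fixed during the work: find it by touch. Axes as lift.
- platform_top (a point): Centre of the upper face of the lift's bare aluminium platform, 130 x 130 x 12 mm, about 205 mm (10 mm more or less, either way) from the spindle along the lift's x; 60 mm above the bench at the start, rises up to 40 mm straight up. Z up.
- plinth_top (a point): Centre of the upper face of a white fixed plinth, 150 x 150 mm, beside the platform (on the lift's +y side), the top 72 to 86 mm above the bench. Z up.
- crank: Loose dark steel crank, 0.4 kg, standing on its hub. Origin at the centre of the hub's underside, x along its arm, z up. Hub 32 x 32 mm, 50 mm high; socket in its underside 17 x 17 mm, 24 mm deep, sides parallel to the hub's. Arm 16 mm wide, 31 to 41 mm high, on the +x side. Centre of mass about 10 mm out along the arm. Fits the spindle in four ways, a quarter turn apart, 8 degrees of play.
- crank_hub (a point): Centre of the crank's hub, 37 mm above its underside: grasp the hub here across its y faces (32 mm) to carry and fit the crank. Axes as crank.
- crank_mouth (a point): Centre of the socket's mouth, in the underside of the hub. Axes as crank.
- crank_grip (a point): Point on the axis of the crank's upright wooden grip, 70 mm above the hub's underside and 70 mm out along the arm. The grip is a round sleeve 22 mm across, from 44 to 90 mm above the hub's underside, that turns freely on its pin. Axes as crank.
- study_center (a point): Middle of a small loose plaster head study, 75 mm high, foot 54 mm across, 0.35 kg, standing on the platform. Z along its axis.
- study: The same plaster study; origin at the centre of its underside.
- jar: White closed jar, 72 mm across and 100 mm high, loose bystander; origin at the centre of its underside. It may stand on either side of the lift (the crank stands on the other).
- cup: Terracotta cup, 80 mm across and 90 mm high, loose bystander; origin at the centre of its underside.
- float: Plasterer's wooden float, 170 x 80 mm, 42 mm high with its handle, loose bystander; origin at the centre of its underside.
- spindle (a joint): Turn of the spindle (rad), 0 at the start, growing clockwise seen from above, which raises the platform 12 mm per turn. A 15 mm steel square stands 21 mm up from the collar, its last 3 mm tapering to 13 mm; at 0 its sides are parallel to the lift's x and y. About 0.15 N m of friction; it stays where it is left and cannot go below 0.
There are look-alikes about, which are no part of the job. There is more than one size of the crank; the one meant has the size given above. What is shaped like the study but red is not meant.

How it is judged (in metres and radians):
On the way, in this order (a step that is already met when the one before it is completed fails the run):
1. the crank is fully seated on the spindle, before any winding (z of crank_mouth in the frame of spindle_seat below 0.004 m and horizontal distance between crank_mouth and spindle_seat below 0.01 m and angle between crank's own z axis and vertical below 0.12 rad and z of platform_top in the frame of lift below 0.063 m), for 0.2 s.
2. the platform is level with the plinth, within 4 mm, with the crank on the spindle and held by its grip (z of platform_top in the frame of plinth_top between -0.004 and 0.004 m and z of crank_mouth in the frame of spindle_seat below 0.01 m and distance between the grasp point and crank_grip below 0.035 m and contact force between the fingers and crank above 0.5 N), for 0.2 s.
At the end, for the whole second after the job is handed in: The platform's top is level with the plinth's top within 4 mm; the crank is released, at rest and seated on the spindle (mouth within 6 mm of the collar); the study stands upright on the platform; the jar, cup and float have not moved more than 30 mm (z of platform_top in the frame of plinth_top between -0.004 and 0.004 m and z of crank_mouth in the frame of spindle_seat below 0.006 m and horizontal distance between crank_mouth and spindle_seat below 0.01 m and linear speed of crank below 0.02 m/s and angle between study's own z axis and vertical below 0.1 rad and z of study in the frame of platform_top between -0.006 and 0.006 m and horizontal distance between study and platform_top below 0.045 m); the robot touches nothing.
It fails at once if the crank is forced against the lift with more than 50 N (contact force between crank and lift above 50 N).
It fails at once if the robot itself pushes on the lift with more than 10 N (contact force between any of the fingers, the arm and lift above 10 N).
It fails at once if the study is tipped (angle between study's own z axis and vertical above 0.35 rad).
It fails at once if a bystander is moved more than 30 mm (distance of any of jar, cup, float from where it was at the start of the episode above 0.03 m).
It also fails if it takes over 72 s, if anything falls off the work surface, if the arm or the gripper's body presses on something with over 40 N, if the wrist force passes 120 N, or if a joint passes its speed limit or range.

## Working session

There is one attempt and no reset: what is moved stays moved. The work goes in short steps, each a Python script; the robot and the scene stay as the last script left them, time stands still between calls to the robot, and variables do not carry over. Pictures are saved under pics/ and viewed, about 8 in all and at most 12, crops included, and the job is handed in when it is done.

```bash
mkdir -p pics; ls
python3 - <<'E'
from cell import r
import cv2
for n in("top","side"):
    cv2.imwrite(f"pics/{n}0.png",r.camera(n)[:,:,::-1]); print(n,r.get_calibration(n))
print(r.read_time_s(),r.read_tcp_pos(),r.read_eef_rot(),r.read_opening(),r.read_contact_force())
E
```

```text
pics
top {'fov_y': 56.257389284616146, 'cx': 258.8993957591594, 'cy': 188.56270826582664, 'T': array([[-1.18863854e-03,  9.97954541e-01, -6.39165130e-02,
         5.01764244e-01],
       [-9.99642593e-01,  5.21248033e-04,  2.67285475e-02,
         9.93254493e-02],
       [ 2.67071917e-02,  6.39254394e-02,  9.97597245e-01,
         1.09373001e+00],
       [ 0.00000000e+00,  0.00000000e+00,  0.00000000e+00,
         1.00000000e+00]])}
side {'fov_y': 42.84101570654063, 'cx': 252.47552457705996, 'cy': 192.5444653647702, 'T': array([[-0.99131862,  0.10215946, -0.08276977,  0.42001861],
       [-0.13110911, -0.72071301,  0.68072253,  1.1395197 ],
       [ 0.009889  ,  0.68566479,  0.72785026,  1.21492899],
       [ 0.        ,  0.        ,  0.        ,  1.        ]])}
0.1 [ 0.26930046 -0.56359171  0.20678817] [ 1.79996696e+02  7.52970479e-02 -6.44584239e+01] 0.08552315947957857 [-0.00469117  0.24929802  0.14539255]
```

View pics/top0.png

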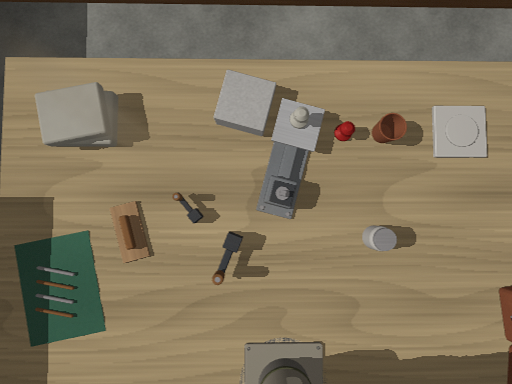

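View pics/side0.png

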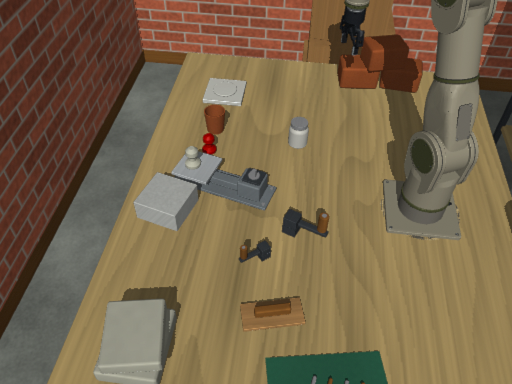

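Top view: the lift's spindle is at about (283,193), the platform at (298,125) and the plinth at (246,102). There are two cranks: a large one with its hub at (233,242), and a smaller one with its hub at (195,215) and grip at (178,197). The smaller one's roughly 70 mm throw matches the target. I'll zoom in on it.

```bash
cat > h.py <<'E'
import numpy as np, cv2
from cell import r
def cal(n):
    c=r.get_calibration(n); return c, 192/np.tan(np.radians(c["fov_y"]/2))
def ray(n,u,v):
    c,f=cal(n); d=np.array([(u-c["cx"])/f,-(v-c["cy"])/f,-1.]); return c["T"][:3,3],c["T"][:3,:3]@d
def onz(n,u,v,z):
    o,d=ray(n,u,v); return o+d*(z-o[2])/d[2]
def proj(n,p):
    c,f=cal(n); q=c["T"][:3,:3].T@(np.asarray(p)-c["T"][:3,3]); return np.array([c["cx"]-f*q[0]/q[2], c["cy"]+f*q[1]/q[2]])
def tri(a,b):
    (o1,d1),(o2,d2)=ray("top",*a),ray("side",*b)
    t=np.linalg.lstsq(np.c_[d1,-d2],o2-o1,rcond=None)[0]
    p,q=o1+t[0]*d1,o2+t[1]*d2; return (p+q)/2,np.linalg.norm(p-q)
def crop(n,name,x0,x1,y0,y1,k):
    im=cv2.imread(n)[y0:y1,x0:x1]; cv2.imwrite(name,cv2.resize(im,None,fx=k,fy=k,interpolation=cv2.INTER_CUBIC))
E
python3 - <<'E'
from h import *
a=cv2.imread("pics/top0.png"); b=cv2.imread("pics/side0.png")
A=cv2.resize(a[60:260,165:345],None,fx=3,fy=3,interpolation=cv2.INTER_CUBIC) 
cv2.imwrite("pics/topc.png",A)
B=cv2.resize(b[140:280,130:340],None,fx=3.8,fy=3.8,interpolation=cv2.INTER_CUBIC)
cv2.imwrite("pics/sidec.png",B)
E
```

```text
(no output)
```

View pics/topc.png

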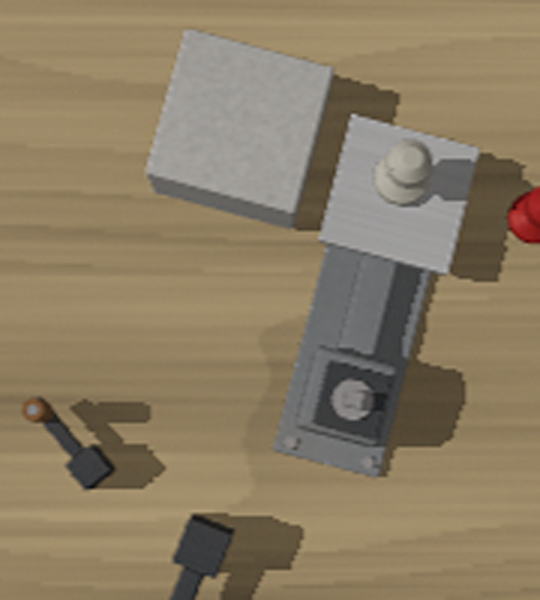

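View pics/sidec.png

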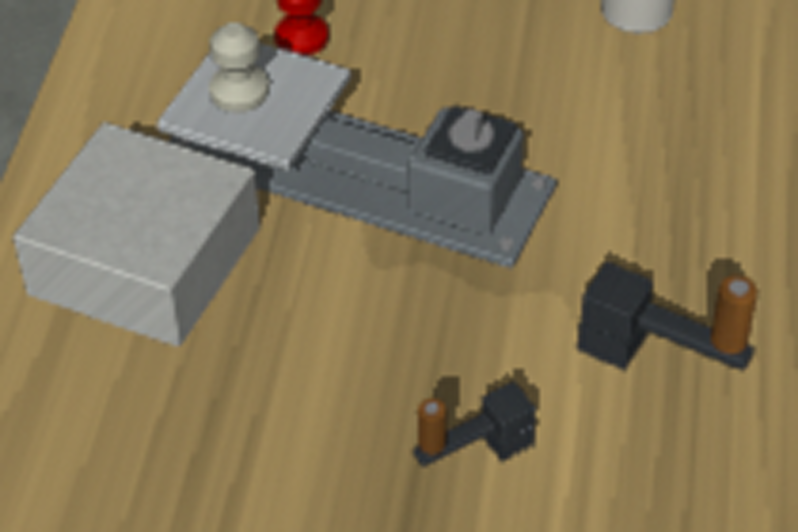

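The zoom confirms the small crank: in crop pixels its hub top is at about (90,467) and its grip top at about (35,408). The collar is at about (351,400), and the plinth's top corners are at (188,30), (332,67), (297,213) and (150,175). I'll measure these numerically.

Run:
```python
from h import *
T=lambda x,y:((x+.5)/3-.5+165,(y+.5)/3-.5+60)
S=lambda x,y:((x+.5)/3.8-.5+130,(y+.5)/3.8-.5+140)
np.set_printoptions(precision=4,suppress=True)
print("plinth",[tri(T(*a),S(*b)) for a,b in [((188,30),(16,237)),((332,67),(106,125)),((297,213),(255,172)),((150,175),(170,288))]])
hubc=np.array([(88,443),(115,468),(92,489),(67,466)])
P=np.array([onz("top",*T(*c),.05) for c in hubc]); print("hub corners",P,P.mean(0),np.linalg.norm(P-np.roll(P,1,0),axis=1))
g=onz("top",*T(35,408),.09); print("grip",g, tri(T(35,408),S(432,407)))
d=g-P.mean(0); print("throw",np.hypot(*d[:2]),"yaw",np.degrees(np.arctan2(d[1],d[0])))
print("collar",onz("top",*T(351,400),.09),onz("side",*S(471,132),.09),tri(T(351,400),S(471,132)))
pc=[onz("top",*T(*c),.06) for c in [(352,114),(479,149),(447,272),(320,240)]]; pc=np.array(pc);print("platform",pc,pc.mean(0))
pl=[onz("top",*T(*c),.086) for c in [(316,346),(396,366),(380,443),(299,429)]]
print("base corners",[onz("top",*T(*c),.012) for c in [(275,451),(380,476)]])
# masks
im=cv2.imread("pics/top0.png"); sd=cv2.imread("pics/side0.png")
def blobs(im,m,box,amin=15):
    x0,x1,y0,y1=box; M=np.zeros(m.shape,np.uint8); M[y0:y1,x0:x1]=m[y0:y1,x0:x1]*255
    n,l,s,c=cv2.connectedComponentsWithStats(M); return [(s[i].tolist(),c[i]) for i in range(1,n) if s[i,4]>amin]
v=im.max(2)
print("dark top",blobs(im,v<75,(168,215,185,230)))
hv=cv2.cvtColor(im,cv2.COLOR_BGR2HSV); hs=cv2.cvtColor(sd,cv2.COLOR_BGR2HSV)
print("collar top",blobs(im,(hv[:,:,1]<40)&(hv[:,:,2]>120),(270,297,180,206)))
print("collar side",blobs(sd,(hs[:,:,1]<40)&(hs[:,:,2]>115),(244,266,166,184)))
print(hv[184:203,272:296,2])
```

```text
plinth [(array([0.9136, 0.1633, 0.072 ]), np.float64(0.0001428008817731814)), (array([0.8765, 0.0237, 0.072 ]), np.float64(0.0029598106042877676)), (array([0.7353, 0.0578, 0.0674]), np.float64(0.00031754104252209865)), (array([0.7729, 0.1993, 0.0711]), np.float64(0.0037542184220695825))]
hub corners [[0.5142 0.259  0.05  ]
 [0.4901 0.2329 0.05  ]
 [0.4701 0.2547 0.05  ]
 [0.4921 0.2789 0.05  ]] [0.4916 0.2564 0.05  ] [0.0297 0.0355 0.0297 0.0327]
grip [0.5462 0.3021 0.09  ] (array([0.5461, 0.3021, 0.09  ]), np.float64(0.00019312525733260276))
throw 0.0711839570094827 yaw 39.99913142382994
collar [0.5536 0.0086 0.09  ] [0.5551 0.0059 0.09  ] (array([0.5541, 0.0089, 0.093 ]), np.float64(0.0012388999094406692))
platform [[ 0.8356  0.0034  0.06  ]
 [ 0.8016 -0.1212  0.06  ]
 [ 0.6798 -0.0883  0.06  ]
 [ 0.7108  0.0352  0.06  ]] [ 0.7569 -0.0427  0.06  ]
base corners [array([0.5065, 0.0781, 0.012 ]), array([ 0.4813, -0.0272,  0.012 ])]
dark top [([178, 193, 26, 30, 236], array([191.0636, 210.5593]))]
collar top [([276, 187, 12, 13, 102], array([280.9902, 192.5196]))]
collar side [([249, 1
[... 1265 characters left out ...]
62  63  60  88 127 137 135 135 134 135 125 118  97  78  83  63  39
   34  35  36  50  63  68]
 [ 62  61  62  62  61 121 139 136 136 134 137 137 134 137 142 118  64  51
   62  65  56  54  64  68]
 [ 62  62  62  61  60  74 118 137 138 137 138 138 136 140 119  66  50  62
   62  56  58  60  65  69]
 [ 62  62  61  61  61  62  62  75 104 133 145 143 116  67  38  50  60  61
   61  55  53  60  65  67]
 [ 60  63  64  63  61  61  60  62  60  66  66  65  62  59  60  60  63  61
   64  54  52  66  70  63]
 [ 58  60  61  62  63  63  63  60  60  60  59  59  59  62  64  62  60  61
   63  57  55  64  68  72]
 [ 98  83  64  57  59  58  61  61  61  62  60  61  61  60  61  61  61  62
   55  56  61  66  67  69]]
```

Run:
```python
from h import *
np.set_printoptions(precision=4,suppress=True)
q=lambda p,y:print(p,y,np.array(r.inverse_kinematics(p,[180,0,y]) if r.inverse_kinematics(p,[180,0,y]) is not None else [0]))
for p,y in [([.78,.12,.2],-50),([.492,.2568,.2],-50),([.492,.2568,.018],-50),([.554,.008,.2],-14.5),([.554,.008,.108],-14.5),([.624,-.01,.147],-14.5),([.484,.026,.147],-14.5),([.572,.076,.147],-14.5),([.536,-.06,.147],-14.5)]: q(p,y)
r.command_gripper(0.0); print(r.read_time_s())
r.movep([.78,.12,.20],[180,0,-50]); print(r.read_time_s())
r.line_to([.78,.12,.10],max_speed=.15)
print(r.line_to([.78,.12,.055],max_speed=.02,threshold=3),r.read_tcp_pos(),r.read_contact_force(),r.read_opening())
r.line_to([.78,.12,.16]); print(r.read_time_s())
```

```text
[0.78, 0.12, 0.2] -50 [  5.2126  46.1576 -38.2252  49.6114  26.5092  90.9896 -72.9097]
[0.492, 0.2568, 0.2] -50 [ 21.1338  22.7501 -66.317   92.6156  21.1765  78.6234 -97.7995]
[0.492, 0.2568, 0.018] -50 [   7.7085   29.4892  -48.7318  103.6205   25.6793   58.6317 -101.1108]
[0.554, 0.008, 0.2] -14.5 [ 28.7094  14.3009 -39.829   93.5603   9.4031  75.5517 -27.1012]
[0.554, 0.008, 0.108] -14.5 [ 27.3296  18.9755 -38.7152  99.9767  12.908   65.5619 -29.7497]
[0.624, -0.01, 0.147] -14.5 [ 25.7619  25.7417 -38.2272  86.7699  16.3082  73.1489 -28.9425]
[0.484, 0.026, 0.147] -14.5 [ 32.8935   7.5649 -43.702  107.0278   5.6465  67.5864 -27.2173]
[0.572, 0.076, 0.147] -14.5 [ 24.3482  21.1781 -44.6882  93.8963  15.5527  71.3607 -37.9224]
[0.536, -0.06, 0.147] -14.5 [ 32.2475  13.941  -34.9485  99.8153   8.507   68.8975 -19.4835]
0.8667
3.8583
False [0.78   0.1201 0.0551] [-0.6192 -0.1284 -0.2719] 0.00014595861422460682
7.925
```

No contact where the plinth should be, so I'll check the projection against the known tool position.

Run:
```python
from h import *
for n in("top","side"):
    im=np.ascontiguousarray(r.camera(n)[:,:,::-1]); cv2.imwrite(f"pics/{n}1.png",im)
    p=proj(n,r.read_tcp_pos()); print(n,p)
a=cv2.imread("pics/top1.png");b=cv2.imread("pics/side1.png")
A=cv2.resize(a[60:210,190:330],None,fx=3.2,fy=3.2); B=cv2.resize(b[100:250,120:240],None,fx=3.2,fy=3.2)
cv2.imwrite("pics/c1.png",np.hstack([A[:480],B[:480]])[:, :800])
```

```text
top [241.596096   106.44504884]
side [176.08242834 177.08104481]
```

View pics/c1.png

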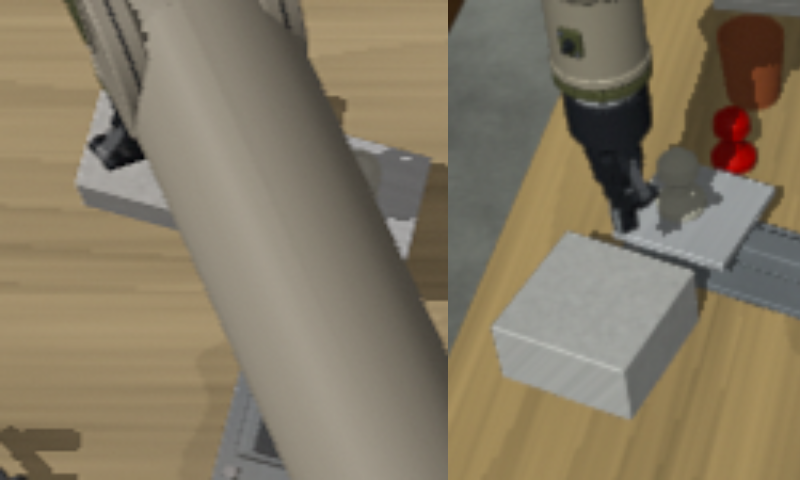

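Run:
```python
from h import *
b=cv2.imread("pics/side1.png"); print(b[163:182,168:184].max(2))
p=r.read_tcp_pos(); print(p,r.read_eef_rot())
for dz in(0,.01,.019,.03): print(dz,proj("side",p+[0,0,dz]))
```

```text
[[155 150 102  35  26  27  28  26  27  28  28  21  28  25  40 100]
 [153 151 122  43  30  29  28  27  28  21  18  29  29  56 100 155]
 [153 151 125  66  69  53  34  27  27  20  33  88 101 151 157 163]
 [151 152 127  85 105  71  31  25  21  15  48 133 155 161 162 162]
 [151 154 140  86 104  71  30  26  24  17  42 119 160 160 161 162]
 [150 155 151  78 104  88  37  28  26  26  43 109 159 161 161 162]
 [150 156 155  99 103 108  42  28  29  24  36  92 160 162 162 159]
 [153 157 158 125  90 108  44  27  23  28  32  86 159 162 160 157]
 [156 159 159 135  82 106  54  25  28  49  70 126 160 161 157 156]
 [154 156 156 151 129 112  75  50  78 132 154 159 160 158 156 156]
 [ 95  96 102 138 154 138 136 144 173 164 160 164 159 154 155 155]
 [ 83  83  81  93 115 131 150 157 167 168 185 185 171 156 157 156]
 [ 93  90  86  81  83  88  89 101 141 157 163 161 163 175 182 173]
 [155 160 130 105  91  87  72  58  73  86 129 144 167 159 160 162]
 [157 158 155 156 164 135 102  77  71  67  72  76  86 119 141 168]
 [157 155 158 161 161 157 155 163 151 111  84  72  59  63  70  83]
 [159 156 158 159 158 158 158 161 158 157 170 155 112  75  68  60]
 [159 155 157 160 159 157 157 157 157 160 164 160 154 153 153 115]
 [158 157 157 160 161 161 161 161 159 160 160 160 160 160 160 158]]
[0.77943085 0.11976993 0.15830186] [ 1.79881583e+02  5.26052728e-02 -4.99903975e+01]
0 [176.08242834 177.08104481]
0.01 [175.74075199 174.74661696]
0.019 [175.43036826 172.625989  ]
0.03 [175.04725661 170.00846371]
```

The cameras agree that the finger end is about 20 mm above the reported TCP. I'll touch the plinth lower down, then touch the bench as the reference. The height difference won't depend on any tool offset.

Run:
```python
from h import *
p=r.read_tcp_pos()
r.line_to([.79,.12,.065],max_speed=.15)
print(r.line_to([.79,.12,.03],max_speed=.02,threshold=3),r.read_tcp_pos(),r.read_contact_force(),r.read_time_s())
r.line_to([.79,.12,.20],max_speed=.3)
r.movep([.60,.27,.08],[180,0,-50]);print(r.read_time_s())
r.line_to([.60,.27,.012],max_speed=.15)
print(r.line_to([.60,.27,-.035],max_speed=.03,threshold=3),r.read_tcp_pos(),r.read_contact_force(),r.read_time_s())
r.line_to([.60,.27,.1],max_speed=.3);print(r.read_time_s())
```

```text
True [0.78999101 0.11997032 0.0501608 ] [-0.88545507 -0.77933876  5.37095402] 9.7083
11.4083
True [ 0.59993238  0.26990324 -0.02356503] [ 0.1024336  -1.59971401  6.54685346] 13.1083
13.675
```

Run:
```python
from h import *
for n in("top","side"):
  p=np.array([ 0.26930046,-0.56359171,0.20678817])
  for s in(-.05,0,.05):
    a=np.radians(-64.46); print(n,s,[proj(n,p+[s*np.cos(a),s*np.sin(a),dz]).round(1) for dz in(0,.0235,.0365)])
b=cv2.imread("pics/side0.png"); print(b[36:62:1,334:368].max(2))
```

```text
top -0.05 [array([500. , 314.6]), array([506.8, 317.4]), array([510.8, 319. ])]
top 0 [array([517.5, 305.5]), array([524.8, 308.1]), array([529. , 309.5])]
top 0.05 [array([535. , 296.5]), array([542.7, 298.8]), array([547.2, 300.1])]
side -0.05 [array([352.6,  63.8]), array([353.6,  58.3]), array([354.2,  55.2])]
side 0 [array([346.9,  57. ]), array([347.8,  51.5]), array([348.3,  48.5])]
side 0.05 [array([341.3,  50.4]), array([342.2,  45. ]), array([342.7,  41.9])]
[[ 68  67  67  66  68  69  68  70  39  26  26  26  15  33  68  67  43  23
   37  37  55  66  46  24  30  36  54  44  31  41 107 129 117 112]
 [ 68  65  67  67  66  68  69  70  37  28  26  27  17  44  69  69  45  23
   37  39  43  46  25  23  32  31  34  32  29  41  99 115 125 121]
 [ 67  67  67  66  67  67  69  75  33  26  26  28  27  55  69  70  57  23
   30  37  39  36  22  24  33  33  33  32  33  44 103 115 121 122]
 [ 68  67  68  65  68  68  69  75  31  26  26  28  28  58  68  69  65  28
   22  33  39  39  21  24  32  33  33  33  34  47  99 115 119 120]
 [ 67  66  67  66  68  68  68  63  30  26  26  27  32  68  69  
[... 2339 characters left out ...]
  69  68  67  68  68  86 111 113  76  65  75  75  66  66  66  65  65
   65  80 118 119 119 119 120 116  74  71  74  75  76  75  76  78]
 [ 69  68  68  66  66  68  82 110 116 115  77  64  66  67  66  66  66  65
   64  73 119 120 120 119 119 120 113  74  74  75  76  75  76  77]
 [ 70  70  68  67  68  66  76 106 115 123 117  71  66  65  67  65  66  66
   63  72 119 121 120 120 119 120 117  75  74  75  76  74  76  78]
 [ 70  69  68  67  68  65  72 101 112 120 122  78  65  65  67  65  65  65
   63  73 118 120 119 119 120 121 122 114  78  73  74  74  76  77]
 [ 69  68  66  67  68  64  68  95 111 119 125 117  72  65  66  67  65  65
   63  71 120 122 121 120 121 122 122 123 115  78  73  75  76  77]]
```

Shut finger end is at reading + 0.0235 (open tips agree with the stated 13 mm further back), so the plinth is about 73.7 mm high. I'll correct z for this offset and grasp the hub.

Run:
```python
from h import *
np.set_printoptions(precision=4,suppress=True)
r.command_gripper(.085)
r.movep([.492,.2568,.075],[180,0,-50])
print("hit",r.line_to([.492,.2568,-.010],max_speed=.12,threshold=5),r.read_tcp_pos())
r.command_gripper(0.0); print("open",r.read_opening(),r.read_time_s())
r.line_to([.492,.2568,.14],max_speed=.25)
print("open",r.read_opening(),r.read_contact_force(),r.read_moment())
r.movep([.554,.008,.125],[180,0,-14.5]); print(r.read_tcp_pos(),r.read_time_s(),r.read_contact_force())
for n in("top","side"): cv2.imwrite(f"pics/{n}2.png",r.camera(n)[:,:,::-1])
crop("pics/side2.png","pics/c2.png",170,330,120,240,5)
```

```text
hit False [ 0.4925  0.2572 -0.0094]
open 0.03219778044777463 16.375
open 0.03238820179690338 [ 0.0758 -0.2839 -5.1319] [-0.0604  0.1077  0.0521]
[0.5534 0.0095 0.1242] 18.1333 [ 1.0474  0.796  -3.3196]
```

View pics/c2.png

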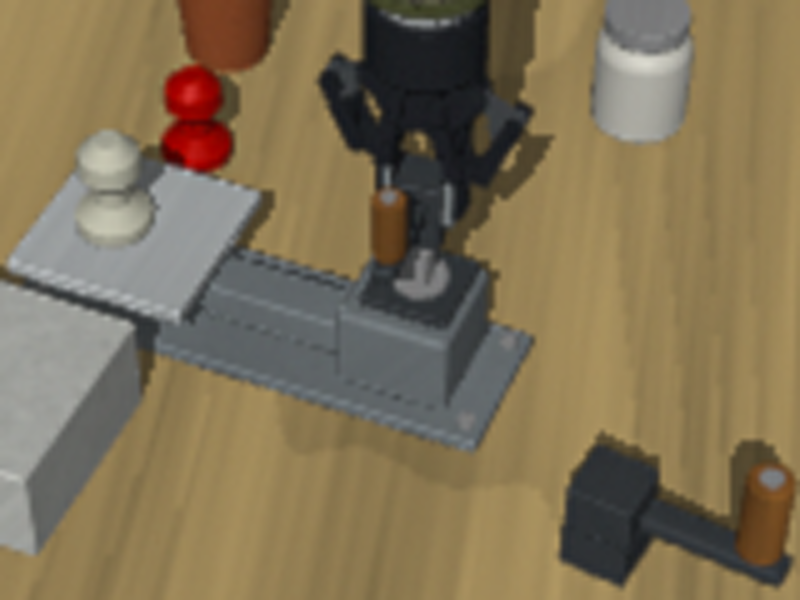

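The crank hangs upright in the gripper with its hub over the spindle, at about crop (425,240). Next is a gentle poke search.

```bash
cat > fit.py <<'E'
from h import *
np.set_printoptions(precision=4,suppress=True)
a=np.radians(-14.5); X=np.array([np.cos(a),np.sin(a)]); Y=np.array([-np.sin(a),np.cos(a)])
C=np.array([.554,.008]); O=[180,0,-14.5]
def poke(dx,dy):
    c=C+dx*X+dy*Y
    r.line_to([*c,.104],ori=O,max_speed=.1)
    f0=r.read_contact_force(); m0=r.read_moment()
    hit=r.line_to([*c,.094],max_speed=.03,threshold=7)
    z=r.read_tcp_pos()[2]; print(f"{dx*1e3:.1f} {dy*1e3:.1f}",hit,round(z,4),r.read_contact_force()-f0,r.read_moment()-m0,round(r.read_time_s(),2))
    return z<.0965
E
python3 - <<'E'
from fit import *
for d in [(0,0),(2.5,0),(0,-2.5),(0,2.5),(-2.5,0)]:
    if poke(d[0]*1e-3,d[1]*1e-3): print("IN"); break
E
```

```text
0.0 0.0 True 0.1008 [ 0.9591 -0.0912  9.2218] [-0.0059  0.0845 -0.0115] 18.84
2.5 0.0 True 0.0988 [ 0.8801 -3.3262  1.3001] [-0.3608 -0.1179 -0.0415] 19.35
0.0 -2.5 False 0.0937 [ 6.365  -0.0423 -3.9201] [-0.2224 -1.1843 -0.0041] 20.08
IN
```

It's engaged. The 6 N side force in +x says to shift along +X, so I'll centre and lower it.

Run:
```python
from fit import *
for dx in (.8,1.6,2.2):
    c=C+dx*1e-3*X-2.5e-3*Y
    z=r.read_tcp_pos()[2]
    r.line_to([*c,.0935],max_speed=.02); f=r.read_contact_force(); print(dx,f,r.read_moment(),r.read_tcp_pos())
    if abs(f[0]-1)<2: break
h=r.line_to([*c,.077],max_speed=.02,threshold=9)
print(h,r.read_tcp_pos(),r.read_contact_force(),r.read_moment(),r.read_opening(),r.read_time_s())
```

```text
0.8 [ 2.462  -0.0125 -5.7593] [-0.095  -0.5144 -0.0199] [0.554  0.0054 0.0934]
True [0.5542 0.0053 0.0806] [-1.309   0.8681  6.3248] [-0.0038  0.267   0.0301] 0.03223909319138383 20.975
```

Seated at reading 0.0806, exactly as expected. Now I'll release the hub and take the grip.

```bash
cat >> fit.py <<'E'
AX=np.array([.5542,.0053]); ZG=.119
def pt(deg): t=np.radians(deg); return AX+.07*np.array([np.cos(t),np.sin(t)])
E
python3 - <<'E'
from fit import *
r.sleep(.2); r.command_gripper(.06)
p=r.read_tcp_pos(); print(r.line_to([p[0],p[1],.175],max_speed=.2,threshold=8),r.read_contact_force())
g=pt(75.5)
r.line_to([*g,.175],max_speed=.2)
for n in("top","side"): cv2.imwrite(f"pics/{n}3.png",r.camera(n)[:,:,::-1])
print("hit",r.line_to([*g,ZG],max_speed=.1,threshold=6),r.read_tcp_pos())
r.command_gripper(0.); print(r.read_opening(),r.read_tcp_pos(),r.read_contact_force(),r.read_time_s())
cv2.imwrite("pics/side4.png",r.camera("side")[:,:,::-1])
crop("pics/side4.png","pics/c4.png",170,330,120,240,5)
E
```

```text
False [-0.6485 -0.0103  0.0863]
hit False [0.572  0.0732 0.1194]
0.020755948193836485 [0.5721 0.0733 0.1195] [0.9893 0.8348 2.4434] 23.925
```

View pics/c4.png

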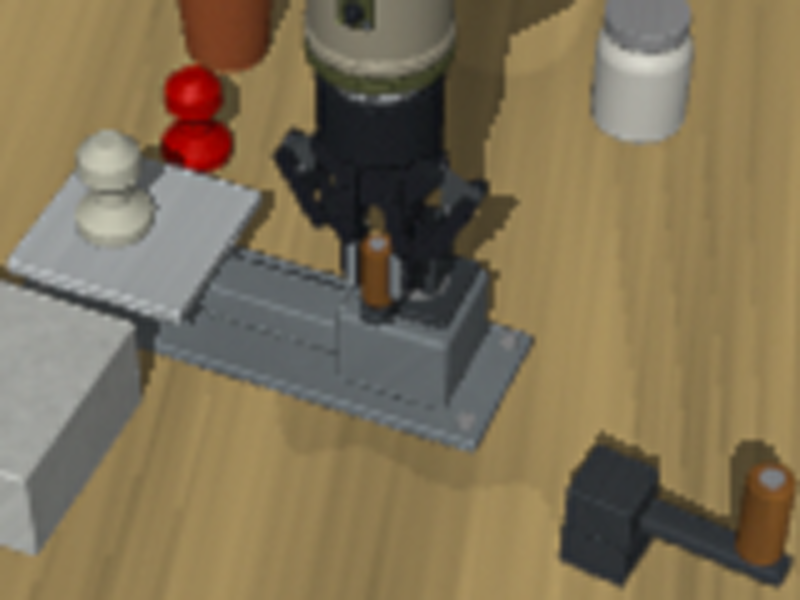

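The grip (crop (378,270)) is between the pads and the crank is down on the collar. I'll wind the first 90° while monitoring force.

```bash
cat >> fit.py <<'E'
def wind(a0,a1,step=10,v=.08,lim=22):
    a=a0; 
    while a>a1+1e-6:
        a=max(a-step,a1); r.line_to([*pt(a),ZG],max_speed=v)
        f=r.read_contact_force(); t=np.radians(a)
        fr=f[0]*np.cos(t)+f[1]*np.sin(t); ft=-f[0]*np.sin(t)+f[1]*np.cos(t)
        if round(75.5-a)%30==0 or np.hypot(fr,ft)>lim: print(round(75.5-a,1),"rad %.1f tan %.1f z %.1f"%(fr,ft,f[2]),round(r.read_opening(),4))
        if np.hypot(fr,ft)>lim: print("LIMIT"); break
    return a
E
python3 - <<'E'
from fit import *
print(wind(75.5,-14.5),r.read_tcp_pos(),r.read_time_s())
E
```

```text
30.0 rad 2.6 tan 0.2 z 6.1 0.0204
60.0 rad 0.8 tan 0.5 z 5.4 0.0207
90.0 rad -0.8 tan 0.6 z 7.8 0.0205
-14.5 [ 0.6221 -0.0136  0.1192] 26.675
```

Run:
```python
from fit import *
for n in("top","side"): cv2.imwrite(f"pics/{n}5.png",r.camera(n)[:,:,::-1])
crop("pics/side5.png","pics/c5.png",170,330,120,240,5)
```

```text
(no output)
```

View pics/c5.png

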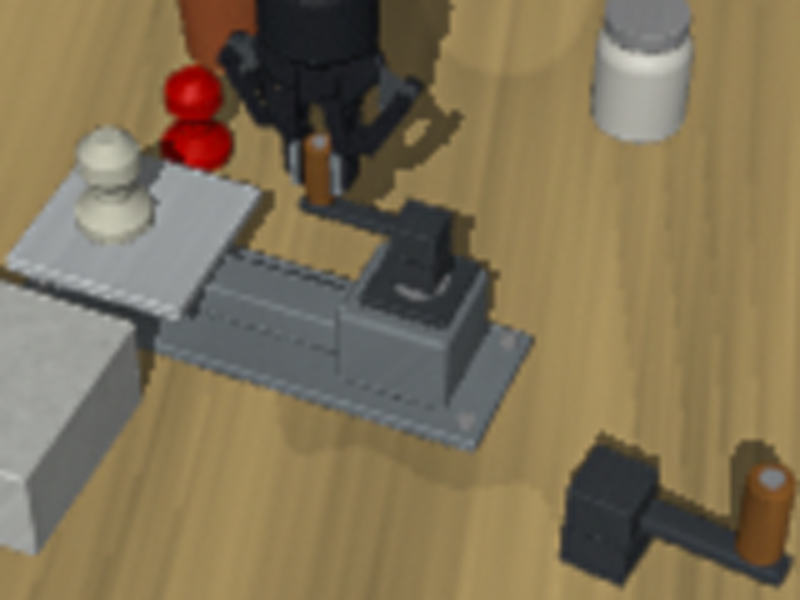

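The crank has turned with the grip, the hub is seated on the collar and the platform has risen slightly. I'll continue winding.

Run:
```python
from fit import *
a=wind(-14.5,75.5-414); print(a,r.read_time_s()); r.sleep(.3)
for n in("top","side"): cv2.imwrite(f"pics/{n}6.png",r.camera(n)[:,:,::-1])
A=cv2.resize(cv2.imread("pics/side6.png")[130:250,120:280],None,fx=5,fy=5,interpolation=cv2.INTER_CUBIC);cv2.imwrite("pics/c6.png",A)
```

```text
120.0 rad -2.1 tan 0.6 z 7.8 0.0205
150.0 rad -3.2 tan -0.0 z 7.5 0.0208
180.0 rad -1.3 tan 0.2 z 5.9 0.0208
210.0 rad -1.9 tan -0.4 z 5.8 0.0208
240.0 rad -0.5 tan -0.9 z 7.6 0.0203
270.0 rad 1.9 tan -0.3 z 9.1 0.021
300.0 rad 2.5 tan 1.2 z 9.8 0.0204
330.0 rad 1.3 tan 0.3 z 8.9 0.0207
360.0 rad 3.1 tan -0.2 z 6.3 0.0206
390.0 rad 4.9 tan -0.7 z 7.1 0.0205
-338.5 36.625
```

View pics/c6.png

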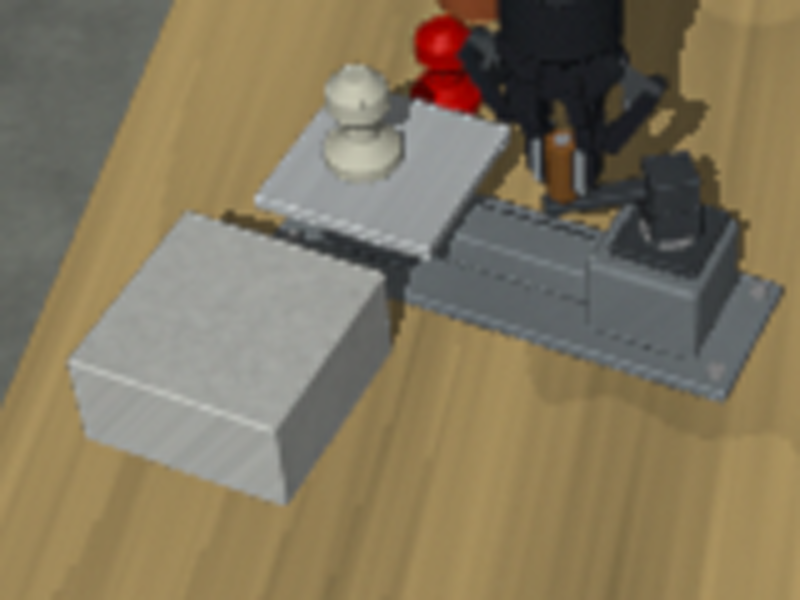

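Run:
```python
from h import *
a,b=[cv2.imread(f"pics/side{i}.png",0).astype(np.float32) for i in(0,6)]
for nm,(x0,x1,y0,y1),xy in [("study",(180,206,143,172),(.775,-.045)),("platform right part",(198,226,148,172),(.74,-.06)),("fixed base",(225,275,185,208),(.6,.03))]:
    A,B=a[y0:y1,x0:x1],b[y0:y1,x0:x1]
    w=np.eye(2,3,dtype=np.float32); cc,w=cv2.findTransformECC(A,B,w,cv2.MOTION_TRANSLATION); 
    print(nm,cc,w[:,2], "px per mm",(proj("side",[*xy,.08])-proj("side",[*xy,.07]))/10)
```

```text
study 0.9709007259964839 [-0.12909076 -2.7540238 ] px per mm [-0.02379138 -0.21541225]
platform right part 0.7539957270481275 [ 0.0775103 -2.9551861] px per mm [-0.01890352 -0.21533089]
fixed base 0.9998947265075678 [-0.0043447   0.01115482] px per mm [-0.0031295  -0.21481941]
```

The study has risen 12.8 mm and the platform patch 13.7 mm, against a needed 13.7 mm. I'll release and retreat.

Run:
```python
from fit import *
r.command_gripper(.05)
p=r.read_tcp_pos(); print(r.read_opening(),r.line_to([p[0],p[1],.25],max_speed=.12,threshold=8),r.read_contact_force())
r.movep([.45,-.10,.32],[180,0,-14.5]); r.sleep(.3); print(r.read_time_s())
for n in("top","side"): cv2.imwrite(f"pics/{n}7.png",r.camera(n)[:,:,::-1])
a,b=[cv2.imread(f"pics/side{i}.png",0).astype(np.float32) for i in(0,7)]
_,w=cv2.findTransformECC(a[143:172,180:206],b[143:172,180:206],np.eye(2,3,dtype=np.float32),cv2.MOTION_TRANSLATION); print("rise mm",w[1,2]/-.2154)
A=cv2.resize(cv2.imread("pics/side7.png")[60:350,120:340],None,fx=2,fy=2); B=cv2.resize(cv2.imread("pics/top7.png")[60:260,110:310],None,fx=1.75,fy=2.9)
cv2.imwrite("pics/c7.png",np.hstack([A,B]) if A.shape[0]==B.shape[0] else A)
```

```text
0.049975525987524146 False [ 0.6347 -0.0447 -0.9231]
39.8583
rise mm 12.771164
```

View pics/c7.png

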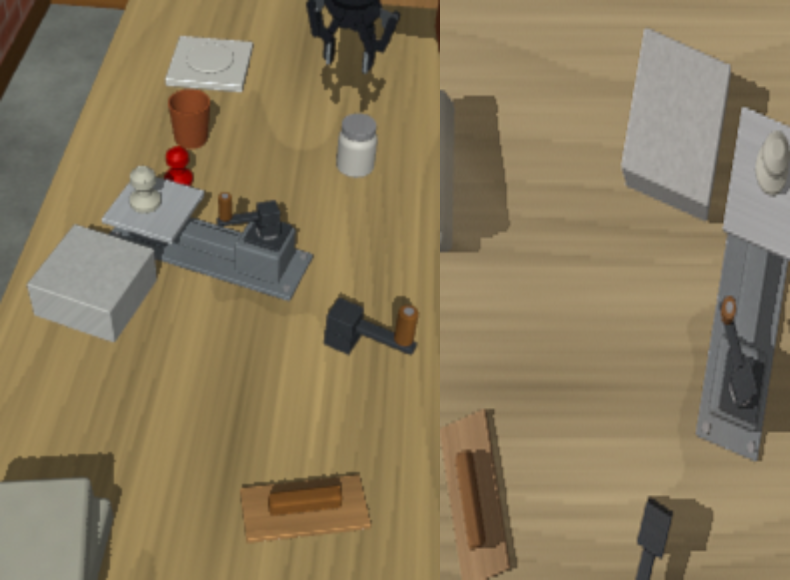

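The crank is seated with the arm clear, the study is standing and the bystanders are in place. Handing in.

```bash
python3 -c "
from cell import r
print(r.hand_in(), r.read_time_s())"
```

```text
the job is handed in; nothing more can be done
the job is handed in; nothing more can be done
```

The crank is on the spindle and wound about 1.15 turns by its grip, and the job was handed in at about 40 s of the 72 s allowed. No verdict was reported.

- **Fitting:** I picked the smaller crank, whose throw measured 71 mm against the 70 mm given. The third gentle poke found the spindle, about 3 mm from the camera estimate. The crank came to rest at exactly the height expected for fully home. The highest contact I read while fitting was about 9 N.
- **Level:** touching the plinth and the bench put the plinth's top at 73.7 mm. Winding through 414° should put the platform at about 73.6 mm. In the side camera the platform rose 13.7 mm while I still held the grip. The study rose 12.8 mm, both then and after release. The two disagree by about 1 mm, which is within the 4 mm allowed.
- **Last look:** after release, the crank was on the collar, the study upright, and the jar, cup and float looked undisturbed. The arm was clear of everything. I judged these by eye from the final pictures and did not measure them.
- **Disagreement with the brief:** the shut fingers end about 23 mm behind the reported TCP. My first plinth touch missed because of this. The bench touch and the pictures both showed it, so I corrected every height for it. With that correction, the TCP-based grasp point was about 22 mm from the crank's grip point, within the 35 mm limit.

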